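# Wind the clockwork temperature recorder

## Robot

A 6-joint arm with a two-finger parallel gripper is mounted at the origin on a cart in front of the work surface, level with it; the furniture and walls round the work are solid. World frame = base frame: x ahead of the robot, y to its left, z up, the work surface at z = 0. Lengths are in m, angles in rad, forces in N, time in s.
With the tool pointing down it reaches from about 0.3 to 0.875 m from the base axis. Payload 6.4 kg.
Tool frame: the origin (TCP) lies midway between the tips of the shut fingers; the grasp point (between the pads) lies 19 mm behind it (robot.hold_point_z is the distance from the TCP to the grasp point, in m); z points along the fingers, y is the line along which they close (so a half turn about z gives the same grasp; the last joint's range is limited). The gripper opens to 88 mm and grips with 3 to 60 N. Pads are 18 mm wide; open, the fingers measure 123 mm over their backs; the gripper's body (75 mm by 187 mm) begins 45 mm behind the grasp point.
Start: joints at [-1.519, 0.181, 1.607, -0, 1.354, -0.206], TCP at [0.147, -0.556, 0.239] pointing down, gripper open.
Joint ranges: [-2.99, 2.99], [-0.89, 2.07], [0.3, 2.58], [-1.14, 4.28], [0, 2.63], [-3.12, 3.12]. Speed limits (rad/s): [2.57, 2.57, 3.01, 3.14, 3.14, 3.14].

## Interface

Orientations are given as a unit quaternion [x, y, z, w].
In Python, from station import robot gives the robot as it stands.
- The arm moves only by the tool drive_tool, never from a script. Its argument "moves" is a list of rows, each an object with "delta_pos": the shift along the world's x, y, z as a fraction of full scale, a list of three; "twist": the turn about the world's z as a fraction of full scale; "grip": the finger opening in mm, from 0 to 88.1. A call has 1 to 20 rows; each row shifts and turns the commanded pose from where the row before left it; what a row does not reach is not made up. Full scale, the value 1, is 0.05 m for a shift and 6 degrees for a turn. A row lasts 1/10 s, in which the tool goes at most 50 mm and 8.59 degrees, less where a joint would pass 70% of its speed; a pose out of reach is approached as far as the arm can. A call with a number of a shift or a turn outside -1 to 1 is refused whole. A call with a gripper value outside its range is refused whole. The fingers move at their own pace and stop on an object; the grip force is fixed at half the most. Time passes only in rows, so rows that do not move let the fingers close. It gives the time, the measured TCP pose, the force, the opening and the grip force at its end, in the units of the state.
- robot.get_obs(): the state, without advancing time (a new reading comes with each control period).
- robot.get_image(name): name is "scene" or "top" or "wrist"; returns a dict with "frame" (420x560x3 uint8, red, green, blue), "K" (3x3 intrinsics, pixels), "D" ([k1, k2, p1, p2, k3] as OpenCV has them; the pictures are not rectified), "eye" and "orientation" of the camera in the world; the wrist camera has in their place "tool_from_camera" (4x4, takes a point from camera to tool coordinates, whose origin is the TCP and whose axes are the flange's). Camera axes: x right, y down, z forward; pixel columns grow to the right and rows downward; lengths in m; the calibration is good to about 2 mm. A picture is of the moment at which its call begins: read the wrist's pose just before it. There is no depth.
- robot.close_job(): hands the job in; it is judged then, once.
The state is a dict: "time": time; "joint_positions": joint angles; "qvel": joint speeds; "joint_torque": joint torques, N m; "position": TCP position; "tcp_rot": TCP orientation; "contact_force": force on the tool from outside, world axes, zero at the start; "moment": the same for the moment, N m; "opening": opening from 0.0 (shut) to 1.0 (fully open); "finger_force": force on a finger pad.
Only numpy, scipy, OpenCV 4.12 (cv2) and the standard library are available. Lean on these libraries where they do the work, as an engineer would, in place of code of your own. Each camera call takes 0.05 s, during which the arm holds its last target. There are 200 camera calls.

## Task

The clockwork temperature recorder on the desk needs its weekly wind: first pull the black-knobbed pen lifter lever over towards the front so that the pen stands clear of the paper chart, and with the pen still clear wind the brass key on top of the drum clockwise, in as many part turns as it takes, until it is fully wound against its stop. Then ease the lever all the way back to its rest under control, never letting its spring snap it over, so that the pen settles softly on the chart again. Do not disturb the bottles, the carton, the pad and the stamp standing round it.

Things in the scene. Friction and masses are not known exactly. Their poses are not given: they have to be found in the camera images.
- recorder: Grey chart recorder fixed on the desk, its cover taken off: bed 158 mm (x) by 308 mm (y), top 22 mm above the desk. Origin at the centre of its underside, z up; its front (-x) faces the robot. Drum on the left (+y), lever at the right end, a thin pen arm 83 mm high across the front between them, a coil sensor in a guard (84 mm high) at recorder x 0.026 to 0.066, y -0.090 to -0.018.
- drum_top (a point): Centre of the metal top of the paper-covered drum (radius 47 mm), 124 mm above the desk, at recorder (0.020, 0.085), on the key's axis. A flat ratchet wheel with its click lies on it, up to 133 mm above the desk.
- key_bow (a point): Centre of the bow (wings) of the brass winding key, on the drum's axis, 165 mm above the desk. The bow is an upright flat bar 79 mm long, 8 mm thick, 26 mm high (152 to 178 mm above the desk), with a round stem of radius 8 mm in the middle; it turns about the vertical, this frame's x runs along it.
- key_tip (a point): A point 36 mm from the key's axis along one wing, 165 mm above the desk (the wing ends 39.5 mm from the axis).
- key (a joint): Winding of the key, rad; grows clockwise seen from above (arrow on the drum's top); at 0 the bow lies along the recorder's x. Its spring pushes back with 0.06 to 0.15 N m; a click catches every 0.52 rad and holds it, dropping back at most one tooth. Stop at 5.47; let go there, it rests on the last tooth at about 5.18. Starts between 0.5 and 2.2.
- lever (a joint): Pen lifter lever, rad: 0 at rest, leaning 0.35 rad away from the front (pen on the chart); 0.70 at the other stop, leaning 0.35 rad to the front (pen clear). Turns about a shaft along recorder y through (-0.034, -0.125, 0.062). An over-centre spring holds it at both ends (about 3 N at the knob) and snaps it over past 0.35 if nothing holds it.
- lever_knob (a point): Middle of the lever's black knob (radius 8.5 mm, 30 mm long along the lever), 83 mm from the shaft; at rest about 140 mm above the desk, at recorder (-0.006, -0.125). The knob ends 96 mm from the shaft.
- pen_arm (a joint): Swing of the pen arm, rad: 0 with the nib on the chart, about 0.12 (nib 20 mm clear) while the lever is fully over. A light spring holds the arm against the drum; the lever pushes it off.
- nib (a point): Tip of the pen, at the front of the drum 83 mm above the desk.
- white_bottle: White plastic bottle, 49 mm wide, 88 mm high, loose; origin at the centre of its base.
- syrup: Brown bottle with a yellow cap, 32 mm wide, 80 mm high, loose; origin at the centre of its base.
- pack_e: Pink and white tablet carton, 60 x 85 x 30 mm, loose, lying flat; origin at the centre of its underside.
- label_pad: Pad of labels, 58 x 86 x 17 mm, loose; origin at the centre of its underside.
- date_stamp: Brown rubber stamp, 26 x 52 mm, 66 mm high, loose, standing; origin at the centre of its underside.

How it is judged:
On the way, in this order (a step that is already met when the one before it is completed fails the run):
1. the lifter lever is pulled over (past 0.6 rad) and the pen stands clear of the chart (arm swung past 0.09 rad) (value of joint lever above 0.6 rad and value of joint pen_arm above 0.09 rad), for 0.2 s.
2. the key is fully wound (past 5.05 rad) while the pen is still clear (all of step 1 and value of joint key above 5.05 rad), for 0.2 s.
At the end, for the whole second after the job is handed in: The key is fully wound and held by its click on the last tooth (past 5.05 rad), the lever is back at its rest (within 0.05 rad) and still, and the pen lies on the chart (within 0.015 rad) (value of joint key above 5.05 rad and value of joint lever below 0.05 rad and value of joint pen_arm below 0.015 rad and velocity of joint lever below 0.1 rad/s and velocity of joint key above -0.1 rad/s); the robot touches nothing.
It fails at once if the lever snaps back towards its rest (faster than 4.5 rad/s past the middle) and slams the pen on to the chart (velocity of joint lever below -4.5 rad/s and value of joint lever between 0.02 and 0.35 rad).
It fails at once if the white bottle, brown bottle, carton, pad or stamp is moved more than 30 mm (distance of any of white_bottle, syrup, pack_e, label_pad, date_stamp from where it was at the start of the episode above 0.03 m).
It also fails if it takes over 64 s, if anything falls off the work surface, if the arm or the gripper's body presses on something with over 40 N, if the wrist force passes 120 N, or if a joint passes its speed limit or range.

## Working session

There is one attempt and no reset: what is moved stays moved. The work goes in short steps, Python scripts to look and compute and a tool call to move; the robot and the scene stay as the last step left them, time stands still between calls to the robot, and variables do not carry over. Pictures are saved under pics/ and viewed, at most 10 in all, crops included, and the job is handed in when it is done.

Besides the shell and the picture viewer there is one more tool, called after "Emit:" as a command line: name --argument value ..., lists and objects as JSON in quotes. drive_tool: Moves the arm, as the interface text tells. Shift numbers are shares of 0.05 m and turn numbers shares of 6 degrees, none past 1 either way. Its arguments: {"type":"object","properties":{"moves":{"type":"array"}},"required":["moves"]}

```bash
mkdir -p pics; ls
cat > h.py <<'E'
import numpy as np,cv2
from station import robot
from scipy.spatial.transform import Rotation as R
def cam(name):
    o=robot.get_obs(); d=robot.get_image(name)
    if name=='wrist':
        T=np.eye(4);T[:3,:3]=R.from_quat(o['tcp_rot']).as_matrix();T[:3,3]=o['position']
        M=T@np.array(d['tool_from_camera']); d['Rm'],d['e']=M[:3,:3],M[:3,3]
    else: 
        q=np.array(d['orientation']); d['Rm']=R.from_quat(q).as_matrix() if q.size==4 else q.reshape(3,3); d['e']=np.array(d['eye'])
    return d
def ray(d,uv):
    p=cv2.undistortPoints(np.array([[uv]],float),np.array(d['K']),np.array(d['D'])).ravel()
    v=d['Rm']@np.array([p[0],p[1],1]); return d['e'],v/np.linalg.norm(v)
def onz(d,uv,z):
    e,v=ray(d,uv); return e+v*(z-e[2])/v[2]
def proj(d,P):
    Rm=d['Rm'].T; return cv2.projectPoints(np.array(P,float).reshape(-1,1,3),cv2.Rodrigues(Rm)[0],-Rm@d['e'],np.array(d['K']),np.array(d['D']))[0].reshape(-1,2)
def cross(a,b):
    (e1,v1),(e2,v2)=a,b
    t=np.linalg.lstsq(np.c_[v1,-v2],e2-e1,rcond=None)[0]
    p,q=e1+v1*t[0],e2+v2*t[1]; return (p+q)/2,np.linalg.norm(p-q)
E
python3 - <<'E'
from h import *
for n in('scene','top'):
    d=cam(n); print(n,d['e'],d['Rm'].round(3).tolist(),np.array(d['K'])[0]); cv2.imwrite(f'pics/{n}.png',cv2.resize(d['frame'][:,:,::-1],(800,600),interpolation=cv2.INTER_CUBIC))
    np.save(f'{n}.npy',d,allow_pickle=True)
print(robot.get_obs())
E
```

```text
pics
scene [-0.6667269   0.57821684  0.90791455] [[-0.475, -0.406, 0.781], [-0.88, 0.244, -0.408], [-0.024, -0.881, -0.473]] [520.51405747   0.         290.90196748]
top [ 0.38246878 -0.11031045  1.52289282] [[0.003, -0.986, 0.165], [-1.0, 0.001, 0.023], [-0.023, -0.165, -0.986]] [463.20298259   0.         275.1738705 ]
{'time': 0.1, 'joint_positions': array([-1.51927435e+00,  1.81443727e-01,  1.60790322e+00, -6.74773026e-06,
        1.35378558e+00, -2.06306599e-01]), 'qvel': array([ 0.00125686, -0.00099202, -0.00122565,  0.00084695, -0.00057957,
        0.000739  ]), 'joint_torque': array([ 6.56644843e-04, -4.34818196e+01, -3.42696798e+01,  7.04616169e-02,
        3.40795924e-02, -4.13843270e-05]), 'position': array([ 0.14660051, -0.55550456,  0.23791549]), 'tcp_rot': array([ 9.91701667e-01,  1.28558201e-01,  5.62435428e-05, -7.67888546e-04]), 'contact_force': array([-0.16840571, -0.41436163, -0.19227335]), 'moment': array([-0.02969129,  0.02869634, -0.00762637]), 'finger_force': 0.0, 'opening': 0.9996076693174509}
```

View pics/scene.png

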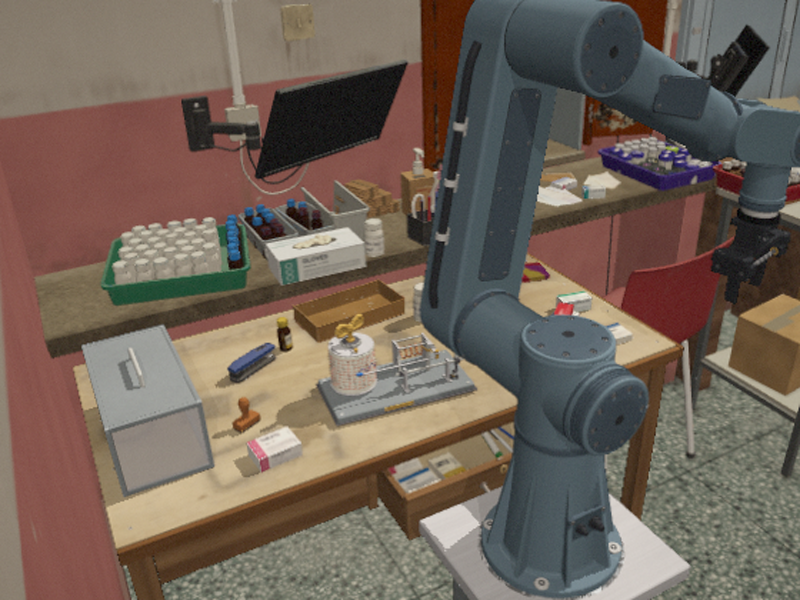

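View pics/top.png

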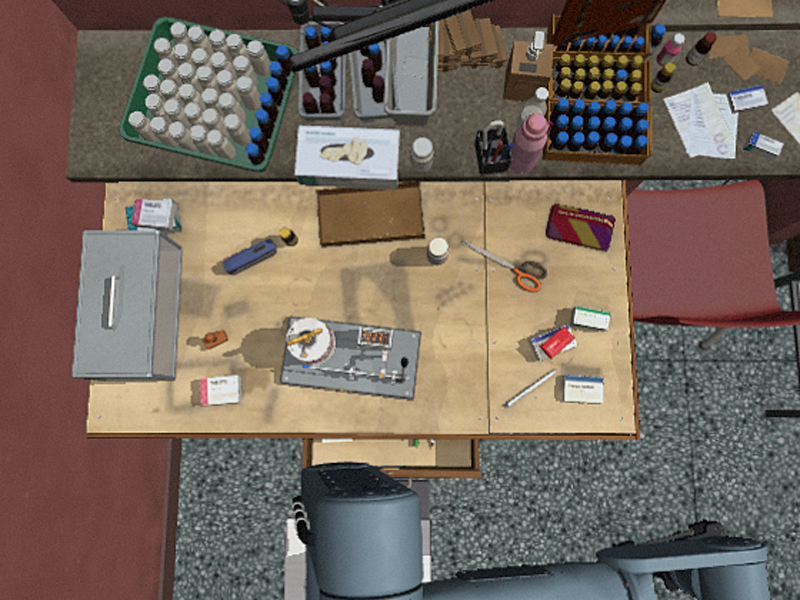

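The scene view shows the recorder (drum and key at about (350,350), lever near (453,368)). In the top view the bed corners are at about (286,317), (422,333), (414,398) and (280,380), the drum is at (310,340), and the knob is at (404,362).

Run:
```python
from h import *
d=np.load('top.npy',allow_pickle=True).item(); s=np.load('scene.npy',allow_pickle=True).item()
f=.7
for n,c,z in [('bl',(286,317),.022),('br',(422,333),.022),('fr',(414,398),.022),('fl',(280,380),.022),('drum',(310,341),.124),('knob',(404,362),.14),('white',(437,245),.088),('syr',(288,236),.08),('stamp',(214,338),.05),('pack',(220,390),.03)]:
    print(n,onz(d,np.array(c)*f,z).round(3))
print('key2',cross(ray(d,np.array((308,338))*f),ray(s,np.array((349,328))*f)))
print('knob2',cross(ray(d,np.array((404,362))*f),ray(s,np.array((453,361))*f)))
```

```text
bl [0.597 0.17  0.022]
br [ 0.561 -0.142  0.022]
fr [ 0.414 -0.123  0.022]
fl [0.454 0.18  0.022]
drum [0.531 0.099 0.124]
knob [ 0.486 -0.102  0.14 ]
white [ 0.75  -0.175  0.088]
syr [0.774 0.16  0.08 ]
stamp [0.546 0.326 0.05 ]
pack [0.431 0.313 0.03 ]
key2 (array([0.5347666 , 0.09945512, 0.15860218]), np.float64(0.003951464634723598))
knob2 (array([ 0.48982205, -0.10627922,  0.03828652]), np.float64(0.012640634684209817))
```

Emit:
drive_tool --moves '[{"delta_pos": [0.1,0.3,1],"twist": 0,"grip": 88},{"delta_pos": [0.2,0.6,1],"twist": 0,"grip": 88},{"delta_pos": [0.3,0.8,0.8],"twist": -1,"grip": 88},{"delta_pos": [0.4,0.9,0.4],"twist": -1,"grip": 88},{"delta_pos": [0.5,0.85,0],"twist": -1,"grip": 88},{"delta_pos": [0.5,0.85,0],"twist": -1,"grip": 88},{"delta_pos": [0.5,0.85,0],"twist": 0,"grip": 88},{"delta_pos": [0.5,0.85,0],"twist": 0,"grip": 88},{"delta_pos": [0.5,0.85,0],"twist": 0,"grip": 88},{"delta_pos": [0.5,0.85,0],"twist": 0,"grip": 88},{"delta_pos": [0.5,0.85,0],"twist": 0,"grip": 88},{"delta_pos": [0.5,0.85,0],"twist": 0,"grip": 88},{"delta_pos": [0.5,0.85,0],"twist": 0,"grip": 88},{"delta_pos": [0,0,0],"twist": 0,"grip": 88},{"delta_pos": [0,0,0],"twist": 0,"grip": 88}]'

```text
time: 1.6
position: [0.4165, -0.0561, 0.3812]
tcp_rot: [0.997, -0.078, -0.001, 0.0]
contact_force: [0.8, -0.1, 0.4]
opening: 0.998
finger_force: 0.0
```

Run:
```python
from h import *
d=cam('wrist'); np.save('w1.npy',d,allow_pickle=True); print(d['e'],d['Rm'].round(3).tolist(),d['tool_from_camera'])
cv2.imwrite('pics/w1.png',cv2.resize(d['frame'][:,:,::-1],(800,600),interpolation=cv2.INTER_CUBIC))
o=robot.get_obs();print(o['position'],o['tcp_rot'],o['joint_positions'])
```

```text
[ 0.49502348 -0.06777309  0.52644897] [[-0.156, -0.94, -0.304], [-0.988, 0.149, 0.048], [0.0, 0.308, -0.952]] [[ 3.27021806e-04 -9.51842782e-01 -3.06586384e-01  7.92268290e-02]
 [ 9.99999926e-01  2.48962111e-04  2.93714914e-04 -7.04179903e-04]
 [-2.03242027e-04 -3.06586458e-01  9.51842793e-01 -1.45317190e-01]
 [ 0.00000000e+00  0.00000000e+00  0.00000000e+00  1.00000000e+00]]
[ 0.41621909 -0.05723918  0.3812486 ] [ 9.96808295e-01 -7.98308917e-02 -4.89535991e-04  1.11080857e-04] [-4.20445511e-01 -2.68307678e-01  1.75735063e+00 -5.38236492e-04
  1.65339834e+00  1.31013851e+00]
```

View pics/w1.png

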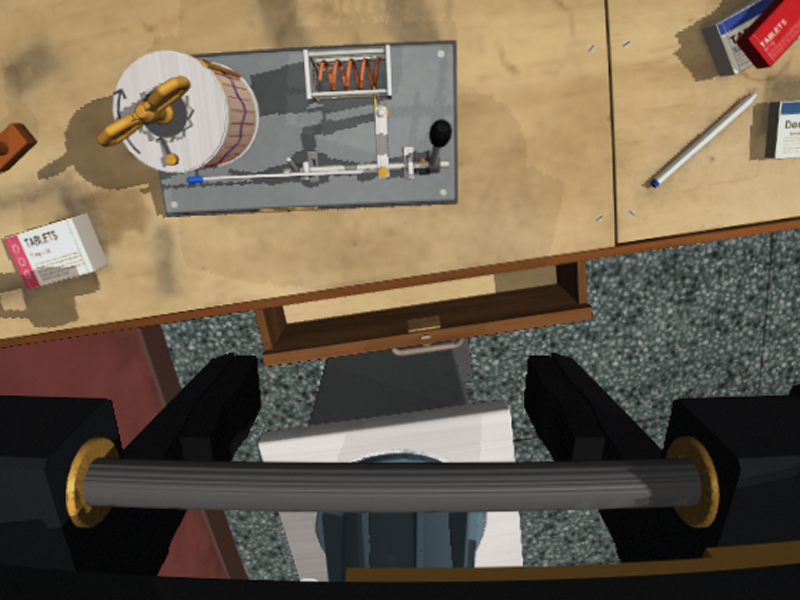

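The wrist view shows the drum top centred near (165,108), the brass bow running from (105,138) to (185,85), the knob at (440,132), and the bed's right corners at (455,42) and (457,202). I'll take a second view for triangulation.

Emit:
drive_tool --moves '[{"delta_pos": [0.6,0.4,-0.2],"twist": 0.4,"grip": 88},{"delta_pos": [0.6,0.4,-0.2],"twist": 0,"grip": 88},{"delta_pos": [0.6,0.4,-0.2],"twist": 0,"grip": 88},{"delta_pos": [0.6,0.4,-0.2],"twist": 0,"grip": 88},{"delta_pos": [0,0,0],"twist": 0,"grip": 88},{"delta_pos": [0,0,0],"twist": 0,"grip": 88}]'

```text
time: 2.25
position: [0.5361, 0.0209, 0.3407]
tcp_rot: [0.998, -0.061, -0.001, 0.0]
contact_force: [-0.3, -0.1, -0.1]
opening: 0.996
finger_force: 0.0
```

Run:
```python
from h import *
d=cam('wrist'); np.save('w2.npy',d,allow_pickle=True)
f=d['frame'];h=cv2.cvtColor(f,cv2.COLOR_RGB2HSV)
cv2.imwrite('pics/w2.png',cv2.resize(f[:,:,::-1],(800,600),interpolation=cv2.INTER_CUBIC))
for n in('w1','w2'):
    d=np.load(n+'.npy',allow_pickle=True).item();f=d['frame'];h=cv2.cvtColor(f,cv2.COLOR_RGB2HSV)
    for c,m in(('brass',cv2.inRange(h,(14,150,90),(30,255,255))),('black',cv2.inRange(f,(0,0,0),(32,32,32)))):
        m[int(230):]=0
        k,l,s,ce=cv2.connectedComponentsWithStats(m)
        print(n,c,[(s[i].tolist(),ce[i].round(1).tolist()) for i in range(1,k) if s[i,4]>60])
```

```text
w1 brass [([140, 42, 28, 12, 63], [152.6, 47.4]), ([68, 54, 64, 47, 852], [101.3, 77.8])]
w1 black [([301, 84, 15, 19, 210], [307.7, 93.1]), ([390, 184, 15, 28, 280], [397.6, 195.1])]
w2 brass [([225, 133, 13, 14, 83], [231.3, 139.0]), ([155, 165, 70, 46, 747], [190.5, 186.8])]
w2 black [([51, 0, 62, 55, 158], [82.2, 26.9]), ([34, 41, 20, 13, 101], [45.8, 48.1]), ([386, 196, 20, 15, 219], [396.0, 203.2])]
```

View pics/w2.png

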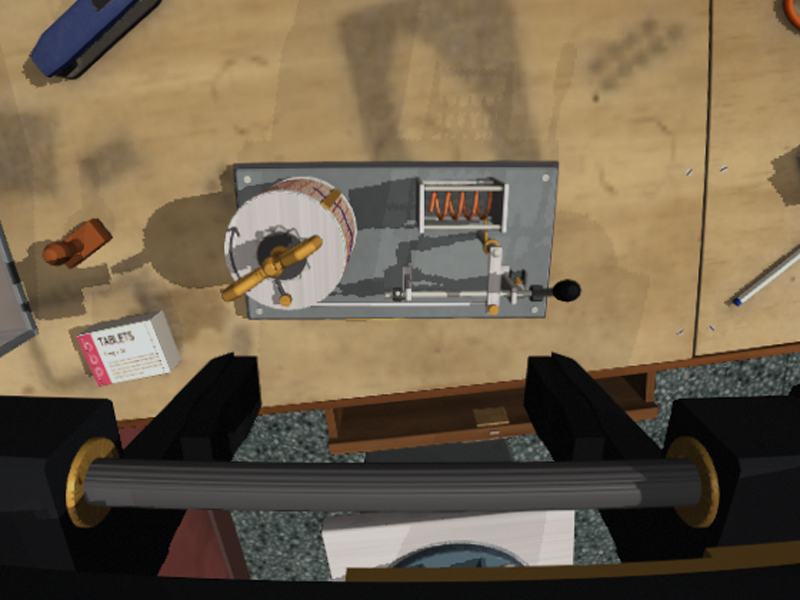

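The second view has the bed corners at about (236,164), (557,162), (545,319) and (248,317). The bow runs from (224,296) to (320,239), and the knob is at (566,290).

Run:
```python
from h import *
D=[np.load(n+'.npy',allow_pickle=True).item() for n in('w1','w2')]
kn,ends=[],[]
for d,kc in zip(D,((307.7,93.1),(396,203.2))):
    f=d['frame'];h=cv2.cvtColor(f,cv2.COLOR_RGB2HSV)
    m=cv2.inRange(h,(14,150,90),(30,255,255));m[230:]=0
    k,l,s,c=cv2.connectedComponentsWithStats(m);i=1+np.argmax(s[1:,4])
    p=np.argwhere(l==i)[:,::-1].astype(float);mu=p.mean(0);u=np.linalg.svd(p-mu,full_matrices=False)[2][0];u*=np.sign(u[0])
    t=(p-mu)@u; e=[p[t<t.min()+4].mean(0),p[t>t.max()-4].mean(0)]
    print('ends px',e); ends.append(e); kn.append(ray(d,kc))
    e3=[onz(d,x,.165) for x in e]; print('ends@.165',e3,np.linalg.norm(e3[0]-e3[1]),'mid',(e3[0]+e3[1])/2,'ang',np.arctan2(*(e3[1]-e3[0])[[1,0]]))
for j in(0,1): print('end tri',cross(ray(D[0],ends[0][j]),ray(D[1],ends[1][j])))
print('knob',cross(*kn))
d=D[1];C=np.array([onz(d,np.array(x)*.7,.022)[:2] for x in((236,164),(557,162),(545,319),(248,317))]);print(C)
c=C.mean(0);y=(C[0]+C[3]-C[1]-C[2]);th=np.arctan2(-y[0],y[1]);x=(C[0]+C[1]-C[2]-C[3]);print('c',c,'yaw',th,np.arctan2(x[1],x[0]),np.linalg.norm(x)/2,np.linalg.norm(y)/2)
Rm=np.array([[np.cos(th),-np.sin(th)],[np.sin(th),np.cos(th)]])
print('drum',c+Rm@[.02,.085],'knob',c+Rm@[-.006,-.125],'knob over',c+Rm@[-.062,-.125])
# drum top fit by white mask
h=cv2.cvtColor(d['frame'],cv2.COLOR_RGB2HSV)
for d,(cx,cy) in zip(D,((115,76),(203,170))):
    f=d['frame'];h=cv2.cvtColor(f,cv2.COLOR_RGB2HSV)
    m=cv2.inRange(h,(0,0,150),(180,40,255));a=np.zeros_like(m);cv2.circle(a,(cx,cy),52,255,-1);m&=a
    m=cv2.morphologyEx(m,cv2.MORPH_OPEN,np.ones((3,3)))
    p=cv2.convexHull(max(cv2.findContours(m,0,2)[0],key=cv2.contourArea)).reshape(-1,2)
    q=np.array([onz(d,x,.124)[:2] for x in p]); A=np.c_[2*q,np.ones(len(q))];s=np.linalg.lstsq(A,(q**2).sum(1),rcond=None)[0];print('drumfit',s[:2],np.sqrt(s[2]+s[:2]@s[:2]))
```

```text
ends px [array([70.07407407, 97.2962963 ]), array([128.42857143,  56.57142857])]
ends@.165 [array([0.52243993, 0.13989377, 0.165     ]), array([0.54923518, 0.06888044, 0.165     ])] 0.07590044688671192 mid [0.53583756 0.1043871  0.165     ] ang -1.2099870304988372
ends px [array([157.74074074, 207.62962963]), array([221.89655172, 168.37931034])]
ends@.165 [array([0.51854849, 0.1387537 , 0.165     ]), array([0.54948064, 0.06946744, 0.165     ])] 0.07587743034913097 mid [0.53401457 0.10411057 0.165     ] ang -1.150907010325742
end tri (array([0.52160582, 0.1346581 , 0.17464828]), np.float64(0.0005787223773174039))
end tri (array([0.54933315, 0.06951448, 0.16379429]), np.float64(0.0003796418442290872))
knob (array([ 0.4849334 , -0.10232311,  0.13819114]), np.float64(0.00034847647895106676))
[[ 0.60024804  0.15736089]
 [ 0.56666192 -0.13465604]
 [ 0.4131934  -0.11892291]
 [ 0.45146401  0.17717334]]
c [0.50789184 0.02023882] yaw -0.12157919811050795 -0.11706453988858247 0.15216774609594266 0.29624335531027207
drum [0.538053   0.10218578] knob [ 0.48677615 -0.1031108 ] knob over [ 0.43118952 -0.09631912]
drumfit [0.53449313 0.10042411] 0.04561844455455783
drumfit [0.53592957 0.10138251] 0.045359020893135114
```

Emit:
drive_tool --moves '[{"delta_pos": [-0.2,-0.5,-0.5],"twist": 0,"grip": 50},{"delta_pos": [-0.2,-0.5,-0.5],"twist": 0,"grip": 50},{"delta_pos": [-0.2,-0.5,-0.5],"twist": 0,"grip": 50},{"delta_pos": [-0.2,-0.5,-0.5],"twist": 0,"grip": 50},{"delta_pos": [-0.2,-0.48,-0.5],"twist": 0,"grip": 50},{"delta_pos": [0,0,0],"twist": 0,"grip": 50},{"delta_pos": [0,0,0],"twist": 0,"grip": 50},{"delta_pos": [0,0,-0.5],"twist": 0,"grip": 50},{"delta_pos": [0,0,-0.5],"twist": 0,"grip": 50},{"delta_pos": [0,0,-0.5],"twist": 0,"grip": 50},{"delta_pos": [0,0,-0.4],"twist": 0,"grip": 50},{"delta_pos": [0,0,0],"twist": 0,"grip": 50},{"delta_pos": [0,0,0],"twist": 0,"grip": 50}]'

```text
time: 3.6
position: [0.4875, -0.1013, 0.1233]
tcp_rot: [0.998, -0.059, 0.001, 0.0]
contact_force: [1.0, 0.1, 0.3]
opening: 0.567
finger_force: 0.0
```

Run:
```python
from h import *
d=cam('wrist'); cv2.imwrite('pics/w3.png',cv2.resize(d['frame'][:,:,::-1],(800,600),interpolation=cv2.INTER_CUBIC))
```

```text
(no output)
```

View pics/w3.png

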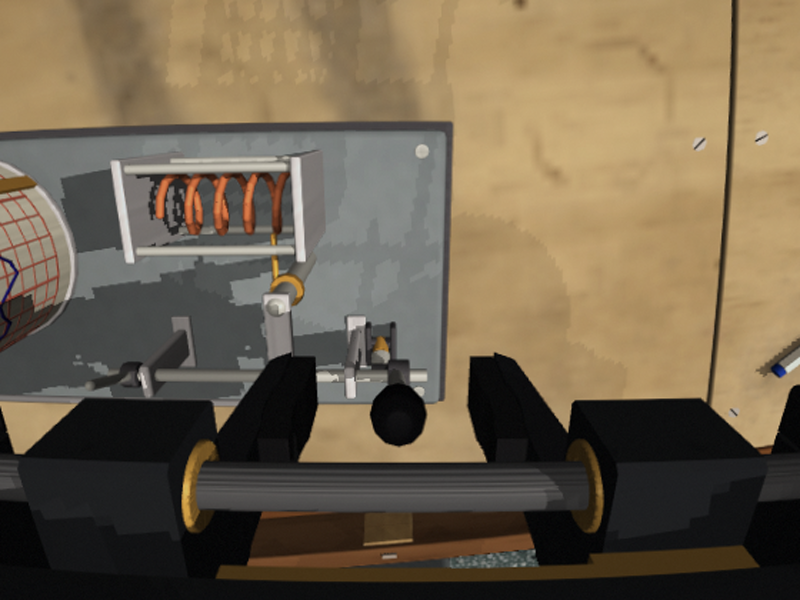

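The knob at (398,415) sits centred between the open fingers, so I'll grip it and pull.

Emit:
drive_tool --moves '[{"delta_pos": [0,0,0],"twist": 0,"grip": 10},{"delta_pos": [0,0,0],"twist": 0,"grip": 10},{"delta_pos": [0,0,0],"twist": 0,"grip": 10},{"delta_pos": [0,0,0],"twist": 0,"grip": 10},{"delta_pos": [0,0,0],"twist": 0,"grip": 10},{"delta_pos": [0,0,0],"twist": 0,"grip": 10}]'

```text
time: 4.25
position: [0.4866, -0.1027, 0.122]
tcp_rot: [0.998, -0.06, 0.0, 0.001]
contact_force: [-0.8, -5.7, 1.4]
opening: 0.168
finger_force: 29.8
```

Emit:
drive_tool --moves '[{"delta_pos": [-0.11,0.014,0.04],"twist": 0,"grip": 10},{"delta_pos": [-0.11,0.014,0.03],"twist": 0,"grip": 10},{"delta_pos": [-0.11,0.014,0.02],"twist": 0,"grip": 10},{"delta_pos": [-0.11,0.014,0.01],"twist": 0,"grip": 10},{"delta_pos": [-0.11,0.014,0],"twist": 0,"grip": 10},{"delta_pos": [-0.11,0.014,0],"twist": 0,"grip": 10},{"delta_pos": [-0.11,0.014,-0.01],"twist": 0,"grip": 10},{"delta_pos": [-0.11,0.014,-0.02],"twist": 0,"grip": 10},{"delta_pos": [-0.11,0.014,-0.03],"twist": 0,"grip": 10},{"delta_pos": [-0.11,0.014,-0.04],"twist": 0,"grip": 10},{"delta_pos": [0,0,0],"twist": 0,"grip": 10},{"delta_pos": [0,0,0],"twist": 0,"grip": 10}]'

```text
time: 5.45
position: [0.4315, -0.0963, 0.1221]
tcp_rot: [0.998, -0.06, 0.0, 0.002]
contact_force: [-1.7, -8.5, -0.1]
opening: 0.17
finger_force: 29.9
```

Emit:
drive_tool --moves '[{"delta_pos": [-0.04,0.005,-0.01],"twist": 0,"grip": 10},{"delta_pos": [0,0,0],"twist": 0,"grip": 50},{"delta_pos": [0,0,0],"twist": 0,"grip": 50},{"delta_pos": [0,0,0],"twist": 0,"grip": 50},{"delta_pos": [0,0,0],"twist": 0,"grip": 50},{"delta_pos": [0,0,0.5],"twist": 0,"grip": 50},{"delta_pos": [0,0,0.8],"twist": 0,"grip": 88},{"delta_pos": [0,0,0.8],"twist": 0,"grip": 88},{"delta_pos": [0,0,0.8],"twist": 1,"grip": 88},{"delta_pos": [0,0,0.5],"twist": 1,"grip": 88},{"delta_pos": [0,0.2,0],"twist": 1,"grip": 88},{"delta_pos": [0.1,0.2,0],"twist": 1,"grip": 88},{"delta_pos": [0.1,0.2,0],"twist": 1,"grip": 88},{"delta_pos": [0.1,0.2,0],"twist": 1,"grip": 88},{"delta_pos": [0.1,0.2,0],"twist": 1,"grip": 88},{"delta_pos": [0.1,0.2,0],"twist": 1,"grip": 88},{"delta_pos": [0.1,0.2,0],"twist": 1,"grip": 88},{"delta_pos": [0.1,0.2,0],"twist": 1,"grip": 88},{"delta_pos": [0.1,0.2,0],"twist": 1,"grip": 88},{"delta_pos": [0.1,0.2,0],"twist": 1,"grip": 88}]'

```text
time: 7.45
position: [0.4745, 0.0066, 0.291]
tcp_rot: [0.841, 0.541, -0.0, -0.0]
contact_force: [-0.6, 0.4, 0.2]
opening: 0.999
finger_force: 0.0
```

Emit:
drive_tool --moves '[{"delta_pos": [0.12,0.2,0],"twist": 1,"grip": 88},{"delta_pos": [0.12,0.2,0],"twist": 1,"grip": 88},{"delta_pos": [0.12,0.2,0],"twist": 1,"grip": 88},{"delta_pos": [0.12,0.2,0],"twist": 1,"grip": 88},{"delta_pos": [0.12,0.2,0],"twist": 1,"grip": 88},{"delta_pos": [0.12,0.2,0],"twist": 1,"grip": 88},{"delta_pos": [0.12,0.2,0],"twist": 1,"grip": 88},{"delta_pos": [0.12,0.2,0],"twist": 1,"grip": 88},{"delta_pos": [0.12,0.2,0],"twist": 1,"grip": 88},{"delta_pos": [0.11,0.16,0],"twist": 1,"grip": 88},{"delta_pos": [0,0,0],"twist": 1,"grip": 88},{"delta_pos": [0,0,0],"twist": 1,"grip": 88},{"delta_pos": [0,0,0],"twist": 1,"grip": 88},{"delta_pos": [0,0,0],"twist": 1,"grip": 88},{"delta_pos": [0,0,0],"twist": 1,"grip": 88},{"delta_pos": [0,0,0],"twist": 1,"grip": 88},{"delta_pos": [0,0,0],"twist": 1,"grip": 88},{"delta_pos": [0,0,0],"twist": 1,"grip": 88},{"delta_pos": [0,0,0],"twist": 1,"grip": 88},{"delta_pos": [0,0,0],"twist": 1,"grip": 88}]'

```text
time: 9.45
position: [0.5337, 0.1041, 0.2909]
tcp_rot: [-0.047, 0.999, 0.0, -0.0]
contact_force: [0.3, 0.5, 0.9]
opening: 0.999
finger_force: 0.0
```

Emit:
drive_tool --moves '[{"delta_pos": [0,0,0],"twist": 1,"grip": 88},{"delta_pos": [0,0,0],"twist": 1,"grip": 88},{"delta_pos": [0,0,0],"twist": 0,"grip": 88},{"delta_pos": [0,0,0],"twist": 0,"grip": 88}]'

```text
time: 9.85
position: [0.5338, 0.104, 0.2909]
tcp_rot: [-0.148, 0.989, 0.0, -0.0]
contact_force: [-0.3, -0.5, 0.0]
opening: 1.004
finger_force: 0.0
```

Run:
```python
from h import *
d=cam('wrist');np.save('w4.npy',d,allow_pickle=True); cv2.imwrite('pics/w4.png',cv2.resize(d['frame'][:,:,::-1],(800,600),interpolation=cv2.INTER_CUBIC))
o=robot.get_obs();print(o['position'],o['joint_positions'][[0,5]],R.from_quat(o['tcp_rot']).as_matrix()[:,0])
```

```text
[0.53384858 0.10402598 0.29097821] [-0.02590489 -1.89405101] [-9.56118452e-01 -2.92980206e-01  3.23829170e-04]
```

View pics/w4.png

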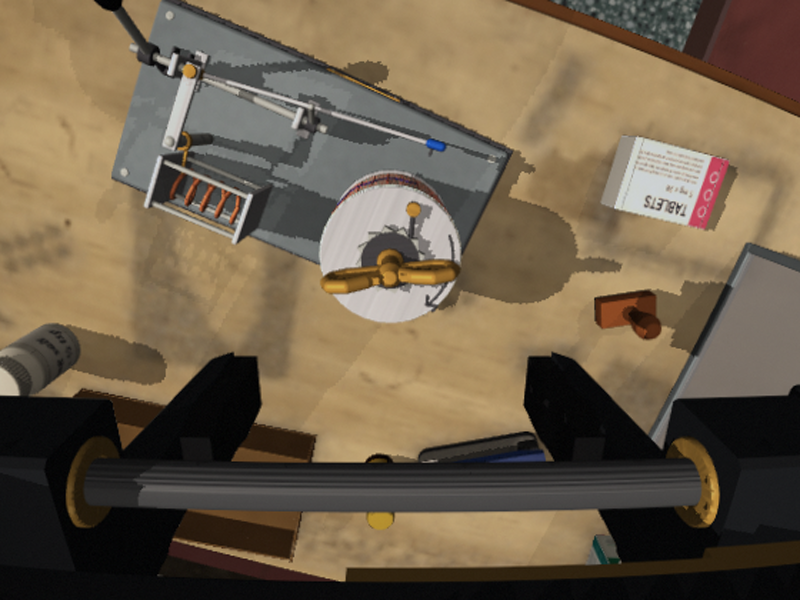

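The pen is clear and the lever is over, with the knob at (110,0). The bow runs from (320,285) to (460,270), near the gripper's closing line. I'll refine the axis and angle.

Run:
```python
from h import *
D=[np.load(n+'.npy',allow_pickle=True).item() for n in('w1','w2','w4')]
L=[]
for d in D:
    f=d['frame'];h=cv2.cvtColor(f,cv2.COLOR_RGB2HSV)
    m=cv2.inRange(h,(14,150,90),(30,255,255));m[230:]=0
    k,l,s,c=cv2.connectedComponentsWithStats(m);i=1+np.argmax(s[1:,4])
    p=np.argwhere(l==i)[:,::-1].astype(float);u=np.linalg.svd(p-p.mean(0),full_matrices=False)[2][0];u*=np.sign(u[0])
    t=(p-p.mean(0))@u; e=[p[t<t.min()+4].mean(0),p[t>t.max()-4].mean(0)]
    if d is D[2]: e=e[::-1]; print(e)
    L.append([ray(d,x) for x in e])
P=[]
for j in(0,1):
    A=sum(np.eye(3)-np.outer(v,v) for e,v in[l[j] for l in L]);b=sum((np.eye(3)-np.outer(v,v))@e for e,v in[l[j] for l in L]);P.append(np.linalg.solve(A,b))
P=np.array(P);print(P,P.mean(0),'ang',np.arctan2(*(P[1]-P[0])[[1,0]]),np.linalg.norm(P[1]-P[0]))
e=[L[2][j][0]+L[2][j][1]*(.165-L[2][j][0][2])/L[2][j][1][2] for j in(0,1)];print('w4@.165',e,np.mean(e,0),np.arctan2(*(e[1]-e[0])[[1,0]]))
d=D[2];f=d['frame'];h=cv2.cvtColor(f,cv2.COLOR_RGB2HSV)
m=cv2.inRange(h,(0,0,150),(180,40,255));a=np.zeros_like(m);cv2.circle(a,(273,175),54,255,-1);m&=a
m=cv2.morphologyEx(m,cv2.MORPH_OPEN,np.ones((3,3)))
p=cv2.convexHull(max(cv2.findContours(m,0,2)[0],key=cv2.contourArea)).reshape(-1,2)
q=np.array([onz(d,x,.124)[:2] for x in p]); A=np.c_[2*q,np.ones(len(q))];s=np.linalg.lstsq(A,(q**2).sum(1),rcond=None)[0];print('drumfit',s[:2],np.sqrt(s[2]+s[:2]@s[:2]))
```

```text
[array([315.8       , 192.23333333]), array([236.22222222, 190.55555556])]
[[0.52162989 0.13486961 0.1744493 ]
 [0.54797909 0.07347358 0.15123532]] [0.53480449 0.1041716  0.16284231] ang -1.1654007448771742 0.0707293556947066
w4@.165 [array([0.52406779, 0.13701559, 0.165     ]), array([0.54160232, 0.07498279, 0.165     ])] [0.53283506 0.10599919 0.165     ] -1.2953178038508284
drumfit [0.53320026 0.10260685] 0.04493351975723291
```

Emit:
drive_tool --moves '[{"delta_pos": [0.01,-0.02,-0.5],"twist": 0.8,"grip": 88},{"delta_pos": [0,0,-0.6],"twist": 0,"grip": 88},{"delta_pos": [0,0,-0.6],"twist": 0,"grip": 88},{"delta_pos": [0,0,-0.4],"twist": 0,"grip": 88},{"delta_pos": [0,0,0],"twist": 0,"grip": 88},{"delta_pos": [0,0,0],"twist": 0,"grip": 88},{"delta_pos": [0,0,-0.1],"twist": 0,"grip": 88},{"delta_pos": [0,0,-0.1],"twist": 0,"grip": 88},{"delta_pos": [0,0,-0.1],"twist": 0,"grip": 88}]'

```text
time: 10.8
position: [0.5349, 0.1029, 0.1716]
tcp_rot: [-0.19, 0.982, -0.0, 0.001]
contact_force: [0.5, -0.5, -0.4]
opening: 0.998
finger_force: 0.0
```

Run:
```python
from h import *
d=cam('wrist'); cv2.imwrite('pics/w5.png',cv2.resize(d['frame'][:,:,::-1],(800,600),interpolation=cv2.INTER_CUBIC))
```

```text
(no output)
```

View pics/w5.png

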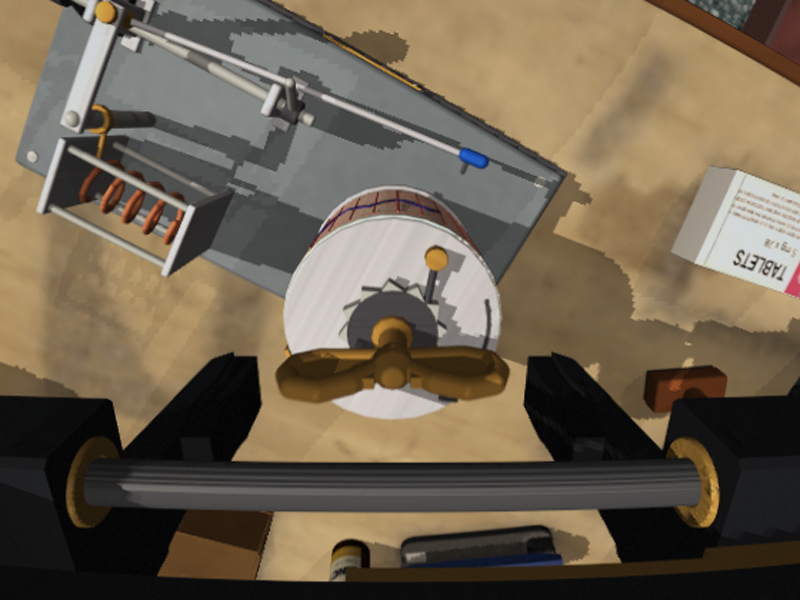

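The bow, at columns 275–508, is parallel to the finger line and centred between the fingers at 260–525. I'll descend and grip.

Emit:
drive_tool --moves '[{"delta_pos": [0,0,-0.1],"twist": 0,"grip": 88},{"delta_pos": [0,0,-0.1],"twist": 0,"grip": 88},{"delta_pos": [0,0,-0.1],"twist": 0,"grip": 88},{"delta_pos": [0,0,-0.1],"twist": 0,"grip": 88},{"delta_pos": [0,0,-0.1],"twist": 0,"grip": 88},{"delta_pos": [0,0,0],"twist": 0,"grip": 88},{"delta_pos": [0,0,0],"twist": 0,"grip": 70},{"delta_pos": [0,0,0],"twist": 0,"grip": 70},{"delta_pos": [0,0,0],"twist": 0,"grip": 70},{"delta_pos": [0,0,0],"twist": 0,"grip": 70}]'

```text
time: 11.85
position: [0.5346, 0.1027, 0.1462]
tcp_rot: [-0.191, 0.982, -0.0, 0.0]
contact_force: [1.0, -0.9, -1.3]
opening: 0.888
finger_force: 30.0
```

Emit:
drive_tool --moves '[{"delta_pos": [0,0,0],"twist": -0.8,"grip": 70},{"delta_pos": [0,0,0],"twist": -0.8,"grip": 70},{"delta_pos": [0,0,0],"twist": -0.8,"grip": 70},{"delta_pos": [0,0,0],"twist": -0.8,"grip": 70},{"delta_pos": [0,0,0],"twist": -0.8,"grip": 70},{"delta_pos": [0,0,0],"twist": -0.8,"grip": 70}]'

```text
time: 12.45
position: [0.5345, 0.103, 0.1462]
tcp_rot: [0.061, 0.998, 0.0, 0.0]
contact_force: [1.5, -0.2, -1.1]
opening: 0.89
finger_force: 30.0
```

Run:
```python
from h import *
o=robot.get_obs();print(o['joint_positions'][[0,5]],o['moment'],o['contact_force'],o['position'])
d=cam('wrist'); cv2.imwrite('pics/w6.png',d['frame'][:320,:,::-1])
```

```text
[-0.02783561 -1.47630406] [ 0.02597235 -0.20560438  0.140508  ] [ 1.54380115 -0.15201634 -1.13715798] [0.53452157 0.10301685 0.1462001 ]
```

View pics/w6.png

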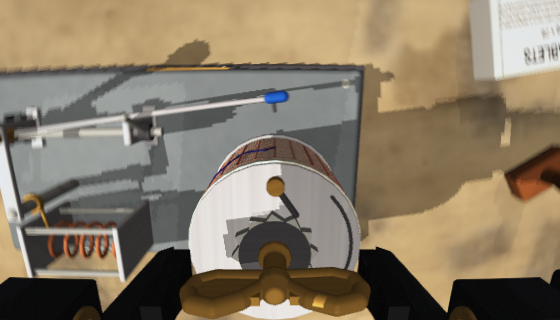

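The key turns with the gripper. I'll continue.

Emit:
drive_tool --moves '[{"delta_pos": [0,0,0],"twist": -0.8,"grip": 70},{"delta_pos": [0,0,0],"twist": -0.8,"grip": 70},{"delta_pos": [0,0,0],"twist": -0.8,"grip": 70},{"delta_pos": [0,0,0],"twist": -0.8,"grip": 70},{"delta_pos": [0,0,0],"twist": -0.8,"grip": 70},{"delta_pos": [0,0,0],"twist": -0.8,"grip": 70},{"delta_pos": [0,0,0],"twist": -0.8,"grip": 70},{"delta_pos": [0,0,0],"twist": -0.8,"grip": 70},{"delta_pos": [0,0,0],"twist": -0.8,"grip": 70},{"delta_pos": [0,0,0],"twist": -0.8,"grip": 70},{"delta_pos": [0,0,0],"twist": -0.8,"grip": 70},{"delta_pos": [0,0,0],"twist": -0.8,"grip": 70},{"delta_pos": [0,0,0],"twist": -0.8,"grip": 70},{"delta_pos": [0,0,0],"twist": -0.8,"grip": 70},{"delta_pos": [0,0,0],"twist": -0.8,"grip": 70},{"delta_pos": [0,0,0],"twist": -0.8,"grip": 70},{"delta_pos": [0,0,0],"twist": -0.8,"grip": 70},{"delta_pos": [0,0,0],"twist": -0.8,"grip": 70},{"delta_pos": [0,0,0],"twist": -0.8,"grip": 70},{"delta_pos": [0,0,0],"twist": -0.8,"grip": 70}]'

```text
time: 14.5
position: [0.5353, 0.1035, 0.1463]
tcp_rot: [0.782, 0.623, 0.001, 0.0]
contact_force: [4.6, 3.3, -4.7]
opening: 0.89
finger_force: 30.0
```

Emit:
drive_tool --moves '[{"delta_pos": [0,0,0],"twist": -0.8,"grip": 70},{"delta_pos": [0,0,0],"twist": -0.8,"grip": 70},{"delta_pos": [0,0,0],"twist": -0.8,"grip": 70},{"delta_pos": [0,0,0],"twist": -0.8,"grip": 70},{"delta_pos": [0,0,0],"twist": -0.8,"grip": 70},{"delta_pos": [0,0,0],"twist": -0.8,"grip": 70},{"delta_pos": [0,0,0],"twist": -0.8,"grip": 70},{"delta_pos": [0,0,0],"twist": -0.8,"grip": 70},{"delta_pos": [0,0,0],"twist": -0.8,"grip": 70},{"delta_pos": [0,0,0],"twist": -0.8,"grip": 70},{"delta_pos": [0,0,0],"twist": -0.8,"grip": 70},{"delta_pos": [0,0,0],"twist": -0.8,"grip": 70},{"delta_pos": [0,0,0],"twist": -0.8,"grip": 70},{"delta_pos": [0,0,0],"twist": -0.8,"grip": 70},{"delta_pos": [0,0,0],"twist": -0.8,"grip": 70},{"delta_pos": [0,0,0],"twist": -0.8,"grip": 70},{"delta_pos": [0,0,0],"twist": -0.8,"grip": 70},{"delta_pos": [0,0,0],"twist": -0.8,"grip": 70},{"delta_pos": [0,0,0],"twist": -0.8,"grip": 70},{"delta_pos": [0,0,0],"twist": -0.8,"grip": 70}]'

```text
time: 16.5
position: [0.5357, 0.1027, 0.1463]
tcp_rot: [0.986, -0.164, 0.002, -0.0]
contact_force: [5.6, -0.8, -5.6]
opening: 0.89
finger_force: 30.0
```

Run:
```python
from h import *
o=robot.get_obs();print(o['joint_positions'][[0,5]],o['moment'],o['contact_force'],o['position'])
```

```text
[-0.02817088  1.87295825] [-0.19465657 -0.76119607  0.13460038] [ 5.62891949 -0.84191293 -5.57977066] [0.5357434  0.10265611 0.14628471]
```

Emit:
drive_tool --moves '[{"delta_pos": [0,0,0],"twist": -0.6,"grip": 70},{"delta_pos": [0,0,0],"twist": -0.6,"grip": 70},{"delta_pos": [0,0,0],"twist": -0.6,"grip": 70},{"delta_pos": [0,0,0],"twist": -0.6,"grip": 70},{"delta_pos": [0,0,0],"twist": -0.6,"grip": 70},{"delta_pos": [0,0,0],"twist": -0.6,"grip": 70},{"delta_pos": [0,0,0],"twist": -0.6,"grip": 70},{"delta_pos": [0,0,0],"twist": 0,"grip": 70}]'

```text
time: 17.3
position: [0.5356, 0.1024, 0.1463]
tcp_rot: [0.927, -0.375, 0.001, -0.0]
contact_force: [5.4, -1.2, -4.9]
opening: 0.889
finger_force: 30.0
```

Run:
```python
from h import *
o=robot.get_obs();print(o['joint_positions'][[0,5]],o['moment'],o['contact_force'],o['position'])
```

```text
[-0.02838159  2.31114996] [-0.31331224 -0.70253635  0.1798515 ] [ 5.42127307 -1.23202825 -4.91142704] [0.53556153 0.10242779 0.14625046]
```

Emit:
drive_tool --moves '[{"delta_pos": [0,0,0],"twist": -0.4,"grip": 70},{"delta_pos": [0,0,0],"twist": -0.4,"grip": 70},{"delta_pos": [0,0,0],"twist": -0.4,"grip": 70},{"delta_pos": [0,0,0],"twist": 0,"grip": 70}]'

```text
time: 17.7
position: [0.5355, 0.1024, 0.1462]
tcp_rot: [0.902, -0.432, 0.001, -0.0]
contact_force: [4.2, -0.9, -4.4]
opening: 0.891
finger_force: 30.0
```

Run:
```python
from h import *
o=robot.get_obs();print(o['joint_positions'][[0,5]],o['moment'],o['contact_force'],o['position'])
```

```text
[-0.02836838  2.43610802] [-0.33815946 -0.67785967  0.12658236] [ 4.22384479 -0.85139829 -4.35200191] [0.53548948 0.10239345 0.14624723]
```

Emit:
drive_tool --moves '[{"delta_pos": [0,0,0],"twist": -0.3,"grip": 70},{"delta_pos": [0,0,0],"twist": -0.3,"grip": 70},{"delta_pos": [0,0,0],"twist": 0,"grip": 70}]'

```text
time: 18.0
position: [0.5346, 0.1036, 0.1463]
tcp_rot: [0.888, -0.459, 0.0, -0.0]
contact_force: [1.4, 3.4, -1.2]
opening: 0.883
finger_force: 30.0
```

Run:
```python
from h import *
o=robot.get_obs();print(o['joint_positions'][[0,5]],o['moment'],o['contact_force'],o['position'])
```

```text
[-0.02700077  2.49770637] [ 0.56112805 -0.1617695   0.69445303] [ 1.37446955  3.40700846 -1.23637969] [0.53455291 0.10363918 0.14627008]
```

Emit:
drive_tool --moves '[{"delta_pos": [0,0,0],"twist": -0.3,"grip": 70},{"delta_pos": [0,0,0],"twist": -0.3,"grip": 70},{"delta_pos": [0,0,0],"twist": 0,"grip": 70}]'

```text
time: 18.3
position: [0.5345, 0.1038, 0.1463]
tcp_rot: [0.873, -0.487, -0.0, -0.001]
contact_force: [1.2, 5.3, -0.8]
opening: 0.881
finger_force: 30.0
```

Run:
```python
from h import *
o=robot.get_obs();print(o['joint_positions'][[0,5]],o['moment'],o['contact_force'],o['position'])
```

```text
[-0.02691321  2.56089326] [ 0.92868815 -0.15513936  0.791258  ] [ 1.21758545  5.27886401 -0.8293959 ] [0.534525   0.10382275 0.14632392]
```

The stop is reached: the moment rose to about 0.8 N m. I'll release, lift and check the resting tooth.

Emit:
drive_tool --moves '[{"delta_pos": [0,0,0],"twist": 0.3,"grip": 88},{"delta_pos": [0,0,0],"twist": 0.3,"grip": 88},{"delta_pos": [0,0,0],"twist": 0,"grip": 88},{"delta_pos": [0,0,0.2],"twist": 0,"grip": 88},{"delta_pos": [0,0,0.4],"twist": 0,"grip": 88},{"delta_pos": [0,0,0.6],"twist": 0,"grip": 88},{"delta_pos": [-0.3,0,0.8],"twist": 1,"grip": 88},{"delta_pos": [-0.3,0,0.8],"twist": 1,"grip": 88},{"delta_pos": [-0.3,-0.4,0.4],"twist": 1,"grip": 88},{"delta_pos": [-0.3,-0.4,0],"twist": 1,"grip": 88},{"delta_pos": [-0.2,-0.5,0],"twist": 1,"grip": 88},{"delta_pos": [0,-0.5,0],"twist": 1,"grip": 88},{"delta_pos": [0,-0.4,0],"twist": 1,"grip": 88},{"delta_pos": [0,0,0],"twist": 1,"grip": 88},{"delta_pos": [0,0,0],"twist": 0,"grip": 50},{"delta_pos": [0,0,0],"twist": 0,"grip": 50}]'

```text
time: 19.9
position: [0.4645, -0.0071, 0.3067]
tcp_rot: [0.998, -0.061, 0.0, 0.0]
contact_force: [0.6, 0.5, -0.8]
opening: 0.842
finger_force: 0.0
```

Run:
```python
from h import *
o=robot.get_obs();a=R.from_quat(o['tcp_rot']).as_matrix()[:,0];print(o['position'],np.arctan2(a[1],a[0]))
d=cam('wrist');np.save('w7.npy',d,allow_pickle=True);f=d['frame']; cv2.imwrite('pics/w7.png',cv2.resize(f[:,:,::-1],(800,600),interpolation=cv2.INTER_CUBIC))
h=cv2.cvtColor(f,cv2.COLOR_RGB2HSV)
m=cv2.inRange(h,(14,150,90),(30,255,255));m[230:]=0
k,l,s,c=cv2.connectedComponentsWithStats(m);i=1+np.argmax(s[1:,4])
p=np.argwhere(l==i)[:,::-1].astype(float);u=np.linalg.svd(p-p.mean(0),full_matrices=False)[2][0];t=(p-p.mean(0))@u
e=[onz(d,p[t<t.min()+4].mean(0),.165),onz(d,p[t>t.max()-4].mean(0),.165)];print(e,np.arctan((e[1]-e[0])[1]/(e[1]-e[0])[0]))
```

```text
[ 0.46446506 -0.00710516  0.30669994] -0.12231864170912446
[array([0.55523827, 0.13727771, 0.165     ]), array([0.51518855, 0.0720763 , 0.165     ])] 1.0199674791170152
```

View pics/w7.png

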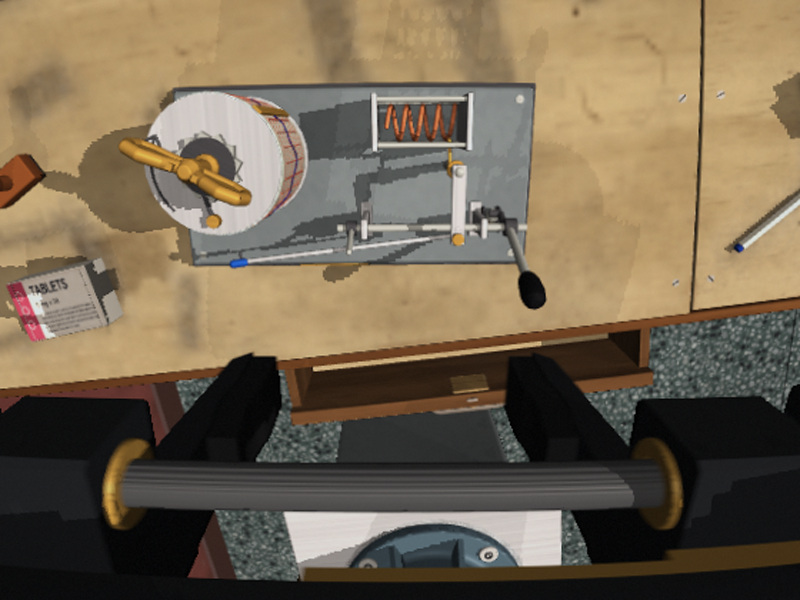

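The bow rests at about 1.02 rad world yaw, against 0.98 expected, so it is on the last tooth. The pen is clear and the knob is at (531,290). Next I'll grip the lever.

Emit:
drive_tool --moves '[{"delta_pos": [-0.17,-0.45,-0.3],"twist": 0,"grip": 50},{"delta_pos": [-0.17,-0.45,-0.4],"twist": 0,"grip": 50},{"delta_pos": [-0.17,-0.45,-0.5],"twist": 0,"grip": 50},{"delta_pos": [-0.16,-0.43,-0.5],"twist": 0,"grip": 50},{"delta_pos": [0,0,0],"twist": 0,"grip": 50},{"delta_pos": [0,0,0],"twist": 0,"grip": 50},{"delta_pos": [0,0,-0.4],"twist": 0,"grip": 50},{"delta_pos": [0,0,-0.5],"twist": 0,"grip": 50},{"delta_pos": [0,0,-0.5],"twist": 0,"grip": 50},{"delta_pos": [0,0,-0.6],"twist": 0,"grip": 50},{"delta_pos": [0,0,0],"twist": 0,"grip": 50},{"delta_pos": [0,0,0],"twist": 0,"grip": 50},{"delta_pos": [0,0,0],"twist": 0,"grip": 10},{"delta_pos": [0,0,0],"twist": 0,"grip": 10},{"delta_pos": [0,0,0],"twist": 0,"grip": 10},{"delta_pos": [0,0,0],"twist": 0,"grip": 10},{"delta_pos": [0,0,0],"twist": 0,"grip": 10},{"delta_pos": [0,0,0],"twist": 0,"grip": 10}]'

```text
time: 21.75
position: [0.4312, -0.0965, 0.1216]
tcp_rot: [0.998, -0.06, 0.0, 0.0]
contact_force: [-2.3, -0.1, 4.9]
opening: 0.166
finger_force: 29.7
```

Emit:
drive_tool --moves '[{"delta_pos": [0.06,-0.007,0.02],"twist": 0,"grip": 10},{"delta_pos": [0.06,-0.007,0.02],"twist": 0,"grip": 10},{"delta_pos": [0.06,-0.007,0.02],"twist": 0,"grip": 10},{"delta_pos": [0.06,-0.007,0.01],"twist": 0,"grip": 10},{"delta_pos": [0.06,-0.007,0.01],"twist": 0,"grip": 10},{"delta_pos": [0.06,-0.007,0.01],"twist": 0,"grip": 10},{"delta_pos": [0.06,-0.007,0.01],"twist": 0,"grip": 10},{"delta_pos": [0.06,-0.007,0],"twist": 0,"grip": 10},{"delta_pos": [0.06,-0.007,0],"twist": 0,"grip": 10},{"delta_pos": [0.06,-0.007,0],"twist": 0,"grip": 10},{"delta_pos": [0.06,-0.007,0],"twist": 0,"grip": 10},{"delta_pos": [0.06,-0.007,0],"twist": 0,"grip": 10},{"delta_pos": [0.06,-0.007,-0.01],"twist": 0,"grip": 10},{"delta_pos": [0.06,-0.007,-0.01],"twist": 0,"grip": 10},{"delta_pos": [0.06,-0.007,-0.01],"twist": 0,"grip": 10},{"delta_pos": [0.06,-0.007,-0.01],"twist": 0,"grip": 10},{"delta_pos": [0.06,-0.007,-0.02],"twist": 0,"grip": 10},{"delta_pos": [0.06,-0.007,-0.02],"twist": 0,"grip": 10},{"delta_pos": [0.06,-0.007,-0.02],"twist": 0,"grip": 10},{"delta_pos": [0,0,0],"twist": 0,"grip": 10}]'

```text
time: 23.75
position: [0.4871, -0.1028, 0.121]
tcp_rot: [0.998, -0.059, -0.002, -0.0]
contact_force: [-6.9, -6.0, 6.6]
opening: 0.168
finger_force: 29.6
```

Emit:
drive_tool --moves '[{"delta_pos": [0,0,0],"twist": 0,"grip": 10},{"delta_pos": [0,0,0],"twist": 0,"grip": 10}]'

```text
time: 23.95
position: [0.4871, -0.1028, 0.1211]
tcp_rot: [0.998, -0.059, -0.001, 0.0]
contact_force: [-6.4, -4.7, 5.4]
opening: 0.17
finger_force: 29.7
```

The lever is against its rest stop, with −6.5 N in x. I'll release and retreat.

Emit:
drive_tool --moves '[{"delta_pos": [0,0,0],"twist": 0,"grip": 50},{"delta_pos": [0,0,0],"twist": 0,"grip": 50},{"delta_pos": [0,0,0],"twist": 0,"grip": 50},{"delta_pos": [0,0,0],"twist": 0,"grip": 50},{"delta_pos": [0,0,0.4],"twist": 0,"grip": 50},{"delta_pos": [0,0,0.8],"twist": 0,"grip": 50},{"delta_pos": [0,0,0.8],"twist": 0,"grip": 50},{"delta_pos": [0,0.4,0.8],"twist": 0,"grip": 50},{"delta_pos": [0,0.4,0.8],"twist": 0,"grip": 50},{"delta_pos": [0,0.4,0.2],"twist": 0,"grip": 50},{"delta_pos": [0,0.4,0],"twist": 0,"grip": 50},{"delta_pos": [0,0,0],"twist": 0,"grip": 50},{"delta_pos": [0,0,0],"twist": 0,"grip": 50}]'

```text
time: 25.25
position: [0.4878, -0.0226, 0.3109]
tcp_rot: [0.998, -0.059, -0.0, 0.0]
contact_force: [0.7, 0.3, -1.3]
opening: 0.566
finger_force: 0.0
```

Run:
```python
from h import *
d=cam('wrist');cv2.imwrite('pics/w8.png',cv2.resize(d['frame'][:,:,::-1],(800,600),interpolation=cv2.INTER_CUBIC))
```

```text
(no output)
```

View pics/w8.png

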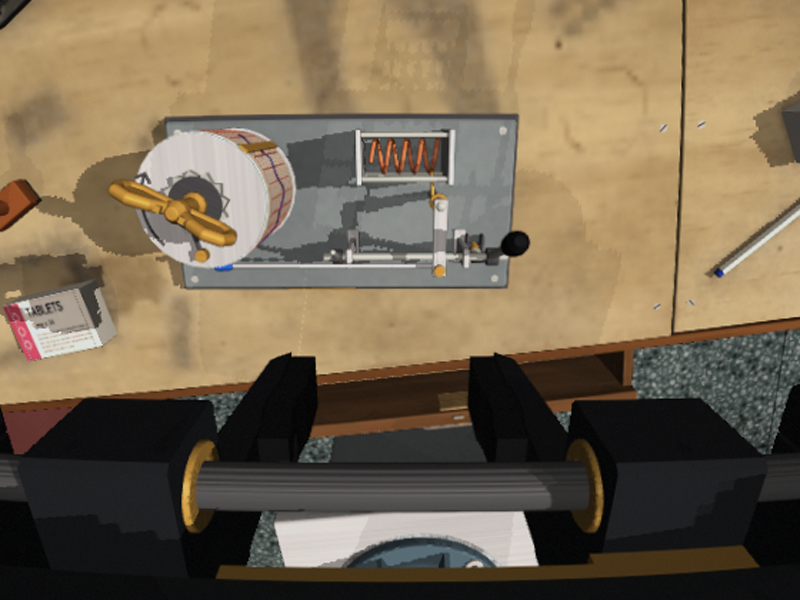

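The lever is back at rest (knob at (515,243)), the pen lies on the chart (nib at (225,268)), and the key is still on its last tooth.

```bash
python3 -c "
from station import robot
print(robot.close_job())"
```

```text
the job is handed in; nothing more can be done
None
```

The job is handed in: the pen was lifted, the key wound to its stop and left on its last tooth, and the lever eased back to rest with the pen on the chart; nothing else was touched, but the hand-in gave no verdict.

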